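# Make up a dispatch tray to three bottles and scan its label

## Robot

A 6-joint arm with a two-finger parallel gripper is mounted at the origin on a cart in front of the work surface, level with it; the furniture and walls round the work are solid. World frame = base frame: x ahead of the robot, y to its left, z up, the work surface at z = 0. Lengths are in m, angles in rad, forces in N, time in s.
With the tool pointing down it reaches from about 0.225 to 0.875 m from the base axis. Payload 3.4 kg.
Tool frame: the origin (TCP) lies between the finger pads; the fingertips stand 17 mm ahead of it and the grasp point (between the pads) lies 2 mm behind it; y points along the fingers, z is the direction in which the jaws open and shut, and the axes are right-handed (so a half turn about y gives the same grasp; the last joint's range is limited). The gripper opens to 85 mm and grips with 20 to 120 N. Pads are 22 mm wide; open, the fingers measure 114 mm over their backs; the gripper's body (76 mm by 85 mm) begins 54 mm behind the grasp point. The pads swing forward as they close: fully open they stand 13 mm farther back than shut.
Start: joints at [1.141, 0.276, 1.505, -0, 1.361, -0.121], TCP at [0.175, 0.548, 0.248] pointing down, gripper open.
Joint ranges: [-2.89, 2.89], [-0.75, 2.08], [0.22, 2.7], [-1.18, 4.32], [0.11, 2.71], [-2.7, 2.7]. Speed limits (rad/s): [2.57, 2.57, 3.14, 3.14, 3.14, 3.14].

## Interface

Orientations are given as a unit quaternion [w, x, y, z].
In Python, from rig import manip, get_image, camera_model, sign_off, spot_in, silhouettes, spot_point gives the robot as it stands.
- The arm moves only by the tool jog_arm, never from a script. Its argument "targets" is a list of rows, each a list of 3 entries, a list of its own where there are three numbers: the finger opening in m, from 0 to 0.0854, then the shift along the world's x, y, z in m, then the turn about the world's z in rad. In form: [[claw, [x, y, z], spin], ...]. A call has 1 to 10 rows; each row shifts and turns the commanded pose from where the row before left it; what a row does not reach is not made up. A row lasts 1/8 s, in which the tool goes at most 62.5 mm and 10.7 degrees, less where a joint would pass 70% of its speed; a pose out of reach is approached as far as the arm can. A call with a gripper value outside its range is refused whole. The fingers move at their own pace and stop on an object; "force" is the grip in N (left out, the last holds). Time passes only in rows, so rows that do not move let the fingers close. It gives the time, the measured TCP pose, the force and the opening at its end, in the units of the state.
- manip.get_state(): the state, without advancing time (a new reading comes with each control period).
- get_image(name): name is "scene" or "side" or "wrist"; returns (picture, depth): 420x560x3 uint8, red, green, blue; 420x560 float32, m along the optical axis (not along the pixel's ray), 0 where there is no reading.
- camera_model(name): a dict with "mtx" (3x3 intrinsics, pixels), "world_from_camera" (4x4, takes a point from camera to world coordinates). Camera axes: x right, y up, looking along -z (the intrinsics and any distortion apply to the point x, -y, -z); pixel columns grow to the right and rows downward; lengths in m; the calibration is good to about 2 mm. A picture is of the moment at which its call begins: read the wrist's pose just before it. camera_model takes no time and is no camera call; for the wrist camera it gives the pose at the moment of the call.
- sign_off(): hands the job in, once; it reports no verdict.
Trained networks look in the newest picture that a camera, given by its name, has taken for a name from the list of things; names that differ only in an ending like _2 or _b are one class to them, and where a whole thing is asked for, a point or a joint stands for the part that bears it (a point fixed in the world has none). Each returns a list of dicts, best first, with "score" (0 to 1); they miss things now and then, are a little off and sometimes report something else, mostly with a low value. They report only what shows in the picture. A call takes as long as a camera call. They do not tell look-alikes from the thing itself.
- spot_in(name, camera): "position" ([column, row] in pixels, amid what is visible of it).
- silhouettes(name, camera): "mask" (420x560 bool, what is visible of it) and "position" ([column, row] in pixels, amid what is visible of it).
- spot_point(name, camera): "position" ([column, row] in pixels: a listed point, or the origin of a listed thing).
The state is a dict: "clock": time; "qpos": joint angles; "qd": joint speeds; "effort": joint torques, N m; "position": TCP position; "ee_rot": TCP orientation; "contact_force": force on the tool from outside, world axes, zero at the start; "moment": the same for the moment, N m; "width": finger opening in m.
Only numpy, scipy, OpenCV 4.12 (cv2) and the standard library are available. Lean on these libraries where they do the work, as an engineer would, in place of code of your own. Each camera call takes 0.05 s, during which the arm holds its last target.

## Task

The grey dispatch tray needs exactly three orange-capped bottles: leave the one already in it, add the missing ones upright from the bench, and leave the spare orange-capped bottle and the two other bottles beside it where they stand. Then pick up the white hand scanner, aim it squarely at the barcode label on the sloping front of the tray from about 6 cm away and hold it steady there for a good second, and lay it back flat on its black mat.

Things in the scene. Friction and masses are not known exactly. Their poses are not given: they have to be found in the camera images.
- tray: Grey open tray, fixed to the bench, 150 x 160 mm (its x by y) and 28 mm high; walls and floor 4 mm thick. Origin: centre of its underside, on the bench. Its x axis points from the label side to the back, z up. The sloping label holder stands in front of the wall on its -x side, reaching to 113 mm from the origin and 28 mm high.
- label (a point): Middle of the white barcode label (34 mm up the slope, 84 mm wide) on the front of the tray, 96 mm from the tray's origin towards tray -x, 18 mm above the bench. Its z axis is the outward normal of the label: it leans 30 degrees from straight up towards tray -x.
- orange_0: Screw-cap bottle, orange cap, clear and white body with a white and orange-red label, 45 mm diameter, 93 mm high, 0.12 kg (hidden variation). Cap 37 mm diameter from 67 mm to the top. Origin: centre of its underside, z up. It stands in the tray at the start, somewhere off to the tray's -y side.
- orange_1: Screw-cap bottle, orange cap, clear and white body with a white and orange-red label, 45 mm diameter, 93 mm high, 0.12 kg (hidden variation). Cap 37 mm diameter from 67 mm to the top. Origin: centre of its underside, z up. It stands on the bench at the start, in a row with two like it and the blue-capped bottle, in any order.
- orange_2: Screw-cap bottle, orange cap, clear and white body with a white and orange-red label, 45 mm diameter, 93 mm high, 0.12 kg (hidden variation). Cap 37 mm diameter from 67 mm to the top. Origin: centre of its underside, z up. It stands on the bench at the start, in a row with two like it and the blue-capped bottle, in any order.
- orange_3: Screw-cap bottle, orange cap, clear and white body with a white and orange-red label, 45 mm diameter, 93 mm high, 0.12 kg (hidden variation). Cap 37 mm diameter from 67 mm to the top. Origin: centre of its underside, z up. It stands on the bench at the start, in a row with two like it and the blue-capped bottle, in any order.
- blue_bottle: Blue-capped bottle, 56 mm diameter, 106 mm high, stands in the row among the orange-capped ones; must not be moved. Origin: centre of its underside. A wall shelf hangs behind the row (front edge at x = 0.64 m, underside at z = 0.49 m), so a lifted bottle is best drawn back towards the robot; a mixer up to 130 mm high stands in front of the left half of the row.
- scanner: White cordless hand scanner, 0.18 kg (hidden variation), lying flat on its mat. Handle: a bar along its x axis, 30 mm wide (y), 28 mm high, from x = -60 to +34 mm; head at the +x end, 52 mm wide, 54 mm high, a block tipped back by 30 degrees that reaches from x = 18 mm (overhanging the handle's top) to x = 74 mm. Its mass centre is near x = 16 mm. Origin: on its underside, in the handle (grip the bare handle across y, anywhere from x = -40 to 5 mm). z up as it lies.
- window (a point): Centre of the scanner's red window on the underside of its head, at (54, 0, 13) mm in the scanner's frame. Its z axis is the reading beam: it leans 30 degrees forward (scanner +x) from straight down, so that with the scanner held level and turned to the tray's yaw the beam meets the label squarely.
- focus (a point): The scanner's reading point, 60 mm in front of the window along the beam, at (84, 0, -39) mm in the scanner's frame; same axes as the window.
- mat: Black rubber mat, fixed, 170 x 85 x 4 mm (its x by y by z), on which the scanner lies along x. Origin: centre of its underside, on the bench.
- white_cap: Small brown bottle with a whitish cap, 48 mm diameter, 109 mm high, stands near the right end of the row; must not be moved. Origin: centre of its underside.
Things that resemble listed ones, but are neither listed nor needed, are in the scene too. What is shaped like the orange_1 but green is not meant.

How it is judged:
On the way, in this order (a step that is already met when the one before it is completed fails the run):
1. exactly three orange-capped bottles stand in the tray, released; the fourth is still where it stood ((((x of orange_0 in the frame of tray between -0.071 and 0.071 m and y of orange_0 in the frame of tray between -0.076 and 0.076 m and z of orange_0 in the frame of tray below 0.015 m and angle between orange_0's own z axis and vertical below 0.12 rad and linear speed of orange_0 below 0.03 m/s and contact force between the fingers and orange_0 below 0.1 N) and (distance of orange_1 from where it was at the start of the episode below 0.04 m and angle between orange_1's own z axis and vertical below 0.12 rad) and (x of orange_2 in the frame of tray between -0.071 and 0.071 m and y of orange_2 in the frame of tray between -0.076 and 0.076 m and z of orange_2 in the frame of tray below 0.015 m and angle between orange_2's own z axis and vertical below 0.12 rad and linear speed of orange_2 below 0.03 m/s and contact force between the fingers and orange_2 below 0.1 N) and (x of orange_3 in the frame of tray between -0.071 and 0.071 m and y of orange_3 in the frame of tray between -0.076 and 0.076 m and z of orange_3 in the frame of tray below 0.015 m and angle between orange_3's own z axis and vertical below 0.12 rad and linear speed of orange_3 below 0.03 m/s and contact force between the fingers and orange_3 below 0.1 N)) or ((x of orange_0 in the frame of tray between -0.071 and 0.071 m and y of orange_0 in the frame of tray between -0.076 and 0.076 m and z of orange_0 in the frame of tray below 0.015 m and angle between orange_0's own z axis and vertical below 0.12 rad and linear speed of orange_0 below 0.03 m/s and contact force between the fingers and orange_0 below 0.1 N) and (x of orange_1 in the frame of tray between -0.071 and 0.071 m and y of orange_1 in the frame of tray between -0.076 and 0.076 m and z of orange_1 in the frame of tray below 0.015 m and angle between orange_1's own z axis and vertical below 0.12 rad and linear speed of orange_1 below 0.03 m/s and contact force between the fingers and orange_1 below 0.1 N) and (distance of orange_2 from where it was at the start of the episode below 0.04 m and angle between orange_2's own z axis and vertical below 0.12 rad) and (x of orange_3 in the frame of tray between -0.071 and 0.071 m and y of orange_3 in the frame of tray between -0.076 and 0.076 m and z of orange_3 in the frame of tray below 0.015 m and angle between orange_3's own z axis and vertical below 0.12 rad and linear speed of orange_3 below 0.03 m/s and contact force between the fingers and orange_3 below 0.1 N)) or ((x of orange_0 in the frame of tray between -0.071 and 0.071 m and y of orange_0 in the frame of tray between -0.076 and 0.076 m and z of orange_0 in the frame of tray below 0.015 m and angle between orange_0's own z axis and vertical below 0.12 rad and linear speed of orange_0 below 0.03 m/s and contact force between the fingers and orange_0 below 0.1 N) and (x of orange_1 in the frame of tray between -0.071 and 0.071 m and y of orange_1 in the frame of tray between -0.076 and 0.076 m and z of orange_1 in the frame of tray below 0.015 m and angle between orange_1's own z axis and vertical below 0.12 rad and linear speed of orange_1 below 0.03 m/s and contact force between the fingers and orange_1 below 0.1 N) and (x of orange_2 in the frame of tray between -0.071 and 0.071 m and y of orange_2 in the frame of tray between -0.076 and 0.076 m and z of orange_2 in the frame of tray below 0.015 m and angle between orange_2's own z axis and vertical below 0.12 rad and linear speed of orange_2 below 0.03 m/s and contact force between the fingers and orange_2 below 0.1 N) and (distance of orange_3 from where it was at the start of the episode below 0.04 m and angle between orange_3's own z axis and vertical below 0.12 rad)))), for 0.2 s.
2. with the three bottles in the tray, the scanner is held by the fingers with its reading point within 25 mm of the middle of the label and its beam within 0.3 rad of the label's normal, still for 1 s ((((x of orange_0 in the frame of tray between -0.071 and 0.071 m and y of orange_0 in the frame of tray between -0.076 and 0.076 m and z of orange_0 in the frame of tray below 0.015 m and angle between orange_0's own z axis and vertical below 0.12 rad and linear speed of orange_0 below 0.03 m/s and contact force between the fingers and orange_0 below 0.1 N) and (distance of orange_1 from where it was at the start of the episode below 0.04 m and angle between orange_1's own z axis and vertical below 0.12 rad) and (x of orange_2 in the frame of tray between -0.071 and 0.071 m and y of orange_2 in the frame of tray between -0.076 and 0.076 m and z of orange_2 in the frame of tray below 0.015 m and angle between orange_2's own z axis and vertical below 0.12 rad and linear speed of orange_2 below 0.03 m/s and contact force between the fingers and orange_2 below 0.1 N) and (x of orange_3 in the frame of tray between -0.071 and 0.071 m and y of orange_3 in the frame of tray between -0.076 and 0.076 m and z of orange_3 in the frame of tray below 0.015 m and angle between orange_3's own z axis and vertical below 0.12 rad and linear speed of orange_3 below 0.03 m/s and contact force between the fingers and orange_3 below 0.1 N)) or ((x of orange_0 in the frame of tray between -0.071 and 0.071 m and y of orange_0 in the frame of tray between -0.076 and 0.076 m and z of orange_0 in the frame of tray below 0.015 m and angle between orange_0's own z axis and vertical below 0.12 rad and linear speed of orange_0 below 0.03 m/s and contact force between the fingers and orange_0 below 0.1 N) and (x of orange_1 in the frame of tray between -0.071 and 0.071 m and y of orange_1 in the frame of tray between -0.076 and 0.076 m and z of orange_1 in the frame of tray below 0.015 m and angle between orange_1's own z axis and vertical below 0.12 rad and linear speed of orange_1 below 0.03 m/s and contact force between the fingers and orange_1 below 0.1 N) and (distance of orange_2 from where it was at the start of the episode below 0.04 m and angle between orange_2's own z axis and vertical below 0.12 rad) and (x of orange_3 in the frame of tray between -0.071 and 0.071 m and y of orange_3 in the frame of tray between -0.076 and 0.076 m and z of orange_3 in the frame of tray below 0.015 m and angle between orange_3's own z axis and vertical below 0.12 rad and linear speed of orange_3 below 0.03 m/s and contact force between the fingers and orange_3 below 0.1 N)) or ((x of orange_0 in the frame of tray between -0.071 and 0.071 m and y of orange_0 in the frame of tray between -0.076 and 0.076 m and z of orange_0 in the frame of tray below 0.015 m and angle between orange_0's own z axis and vertical below 0.12 rad and linear speed of orange_0 below 0.03 m/s and contact force between the fingers and orange_0 below 0.1 N) and (x of orange_1 in the frame of tray between -0.071 and 0.071 m and y of orange_1 in the frame of tray between -0.076 and 0.076 m and z of orange_1 in the frame of tray below 0.015 m and angle between orange_1's own z axis and vertical below 0.12 rad and linear speed of orange_1 below 0.03 m/s and contact force between the fingers and orange_1 below 0.1 N) and (x of orange_2 in the frame of tray between -0.071 and 0.071 m and y of orange_2 in the frame of tray between -0.076 and 0.076 m and z of orange_2 in the frame of tray below 0.015 m and angle between orange_2's own z axis and vertical below 0.12 rad and linear speed of orange_2 below 0.03 m/s and contact force between the fingers and orange_2 below 0.1 N) and (distance of orange_3 from where it was at the start of the episode below 0.04 m and angle between orange_3's own z axis and vertical below 0.12 rad))) and distance between focus and label below 0.025 m and angle between the z axis of focus and the z axis of label, either way round below 0.3 rad and angle between scanner's own z axis and vertical below 0.9 rad and linear speed of scanner below 0.02 m/s and angular speed of scanner below 0.15 rad/s and contact force between the fingers and scanner above 0.5 N), for 1 s.
At the end, for the whole second after the job is handed in: The bottle from the tray and two more orange-capped ones stand upright (0.12 rad) on the tray's floor, released, at rest; the fourth is upright within 40 mm of its start. The scanner lies flat, at rest, on the mat, its origin within 40 mm (mat x) and 30 mm (mat y) of the middle ((((x of orange_0 in the frame of tray between -0.071 and 0.071 m and y of orange_0 in the frame of tray between -0.076 and 0.076 m and z of orange_0 in the frame of tray below 0.015 m and angle between orange_0's own z axis and vertical below 0.12 rad and linear speed of orange_0 below 0.03 m/s and contact force between the fingers and orange_0 below 0.1 N) and (distance of orange_1 from where it was at the start of the episode below 0.04 m and angle between orange_1's own z axis and vertical below 0.12 rad) and (x of orange_2 in the frame of tray between -0.071 and 0.071 m and y of orange_2 in the frame of tray between -0.076 and 0.076 m and z of orange_2 in the frame of tray below 0.015 m and angle between orange_2's own z axis and vertical below 0.12 rad and linear speed of orange_2 below 0.03 m/s and contact force between the fingers and orange_2 below 0.1 N) and (x of orange_3 in the frame of tray between -0.071 and 0.071 m and y of orange_3 in the frame of tray between -0.076 and 0.076 m and z of orange_3 in the frame of tray below 0.015 m and angle between orange_3's own z axis and vertical below 0.12 rad and linear speed of orange_3 below 0.03 m/s and contact force between the fingers and orange_3 below 0.1 N)) or ((x of orange_0 in the frame of tray between -0.071 and 0.071 m and y of orange_0 in the frame of tray between -0.076 and 0.076 m and z of orange_0 in the frame of tray below 0.015 m and angle between orange_0's own z axis and vertical below 0.12 rad and linear speed of orange_0 below 0.03 m/s and contact force between the fingers and orange_0 below 0.1 N) and (x of orange_1 in the frame of tray between -0.071 and 0.071 m and y of orange_1 in the frame of tray between -0.076 and 0.076 m and z of orange_1 in the frame of tray below 0.015 m and angle between orange_1's own z axis and vertical below 0.12 rad and linear speed of orange_1 below 0.03 m/s and contact force between the fingers and orange_1 below 0.1 N) and (distance of orange_2 from where it was at the start of the episode below 0.04 m and angle between orange_2's own z axis and vertical below 0.12 rad) and (x of orange_3 in the frame of tray between -0.071 and 0.071 m and y of orange_3 in the frame of tray between -0.076 and 0.076 m and z of orange_3 in the frame of tray below 0.015 m and angle between orange_3's own z axis and vertical below 0.12 rad and linear speed of orange_3 below 0.03 m/s and contact force between the fingers and orange_3 below 0.1 N)) or ((x of orange_0 in the frame of tray between -0.071 and 0.071 m and y of orange_0 in the frame of tray between -0.076 and 0.076 m and z of orange_0 in the frame of tray below 0.015 m and angle between orange_0's own z axis and vertical below 0.12 rad and linear speed of orange_0 below 0.03 m/s and contact force between the fingers and orange_0 below 0.1 N) and (x of orange_1 in the frame of tray between -0.071 and 0.071 m and y of orange_1 in the frame of tray between -0.076 and 0.076 m and z of orange_1 in the frame of tray below 0.015 m and angle between orange_1's own z axis and vertical below 0.12 rad and linear speed of orange_1 below 0.03 m/s and contact force between the fingers and orange_1 below 0.1 N) and (x of orange_2 in the frame of tray between -0.071 and 0.071 m and y of orange_2 in the frame of tray between -0.076 and 0.076 m and z of orange_2 in the frame of tray below 0.015 m and angle between orange_2's own z axis and vertical below 0.12 rad and linear speed of orange_2 below 0.03 m/s and contact force between the fingers and orange_2 below 0.1 N) and (distance of orange_3 from where it was at the start of the episode below 0.04 m and angle between orange_3's own z axis and vertical below 0.12 rad))) and x of scanner in the frame of mat between -0.04 and 0.04 m and y of scanner in the frame of mat between -0.03 and 0.03 m and z of scanner in the frame of mat below 0.01 m and angle between scanner's own z axis and vertical below 0.1 rad and linear speed of scanner below 0.02 m/s); the robot touches nothing.
It fails at once if the blue-capped or the white-capped brown bottle is moved by more than 40 mm or tipped (distance of any of blue_bottle, white_cap from where it was at the start of the episode above 0.04 m or angle between any of blue_bottle, white_cap's own z axis and vertical above 0.5 rad).
It fails at once if an orange-capped bottle is tipped over (angle between any of orange_0, orange_1, orange_2, orange_3's own z axis and vertical above 0.8 rad).
It also fails if it takes over 72 s, if anything falls off the work surface, if the arm or the gripper's body presses on something with over 40 N, if the wrist force passes 120 N, or if a joint passes its speed limit or range.

## Working session

There is one attempt and no reset: what is moved stays moved. The work goes in short steps, Python scripts to look and compute and a tool call to move; the robot and the scene stay as the last step left them, time stands still between calls to the robot, and variables do not carry over. Pictures are saved under pics/ and viewed, and the job is handed in when it is done.

Besides the shell and the picture viewer there is one more tool, called after "Request:" as name([rows], argument=value, ...), one row to a line, values as JSON. jog_arm: Moves the arm, as the interface text tells. Its arguments: {"type":"object","properties":{"targets":{"type":"array","items":{"type":"array"}},"force":{"type":"number"}},"required":["targets"]}

```bash
ls; mkdir -p pics; cat > h.py <<'E'
import numpy as np, cv2
from rig import manip, get_image, camera_model, sign_off, spot_in, silhouettes, spot_point
def snap(n,f):
    im,d=get_image(n); cv2.imwrite('pics/'+f,im[:,:,::-1]); return im,d
def w(n,px,d=None,z=None,cm=None):
    cm=cm or camera_model(n); K=np.array(cm['mtx']);T=np.array(cm['world_from_camera'])
    r=np.linalg.inv(K)@np.array([px[0],px[1],1.]); r=T[:3,:3]@np.array([r[0],-r[1],-r[2]])
    o=T[:3,3]
    return o+r*(d if z is None else (z-o[2])/r[2])
def cloud(n,d,cm=None):
    cm=cm or camera_model(n); K=np.array(cm['mtx']);T=np.array(cm['world_from_camera'])
    v,u=np.mgrid[:420,:560]; p=np.stack([u,v,np.ones_like(u)],-1)@np.linalg.inv(K).T
    p=p*np.array([1,-1,-1])*d[...,None]
    return p@T[:3,:3].T+T[:3,3]
E
python3 - <<'E'
from h import *
for n in ['scene','side','wrist']:
    im,d=snap(n,n+'0.png'); c=camera_model(n); print(n,np.round(c['world_from_camera'],3).tolist(),np.round(c['mtx'],1).tolist(),c.keys())
    np.save(n+'0.npy',d)
print(manip.get_state())
E
```

```text
pics
scene [[-0.818, 0.254, -0.516, -0.06], [-0.574, -0.399, 0.715, 0.778], [-0.024, 0.881, 0.472, 0.518], [0.0, 0.0, 0.0, 1.0]] [[379.8, 0.0, 280.3], [0.0, 379.8, 205.7], [0.0, 0.0, 1.0]] dict_keys(['mtx', 'world_from_camera'])
side [[0.996, -0.062, 0.069, 0.511], [0.09, 0.483, -0.871, -0.731], [0.02, 0.873, 0.487, 0.464], [0.0, 0.0, 0.0, 1.0]] [[421.1, 0.0, 273.3], [0.0, 421.1, 210.6], [0.0, 0.0, 1.0]] dict_keys(['mtx', 'world_from_camera'])
wrist [[0.303, -0.917, -0.258, 0.109], [0.953, 0.292, 0.083, 0.569], [-0.001, -0.271, 0.962, 0.373], [0.0, 0.0, 0.0, 1.0]] [[366.7, 0.0, 280.2], [0.0, 366.7, 212.2], [0.0, 0.0, 1.0]] dict_keys(['mtx', 'world_from_camera'])
{'clock': 0.15, 'qpos': array([ 1.14101377e+00,  2.76428196e-01,  1.50581231e+00, -7.08316649e-07,
        1.36070337e+00, -1.20989232e-01]), 'qd': array([-0.00057742, -0.002391  , -0.00151046, -0.00076319, -0.00012331,
       -0.00082871]), 'effort': array([ 2.41955597e-03, -4.17143941e+01, -2.46033293e+01, -1.83895081e-04,
        7.54175009e-03,  1.92070530e-05]), 'position': array([0.17459635, 0.54747392, 0.24766266]), 'ee_rot': array([-0.69823544,  0.69915503, -0.10887128,  0.10861194]), 'contact_force': array([-0.97585006, -0.02054756, -0.737425  ]), 'moment': array([ 0.05243228, -0.02691967, -0.00882753]), 'width': 0.0853821624299507}
```

View pics/scene0.png

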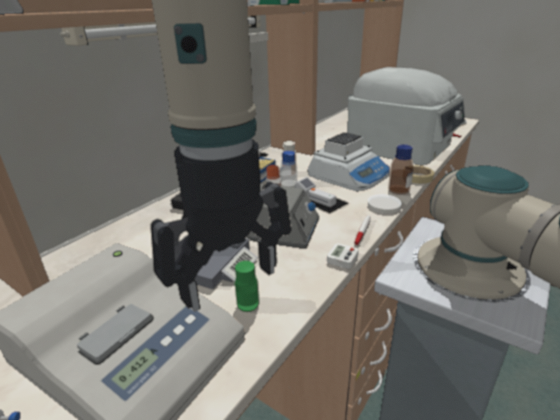

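View pics/side0.png

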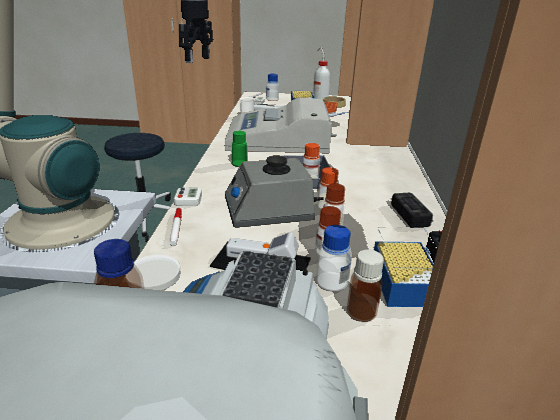

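View pics/wrist0.png

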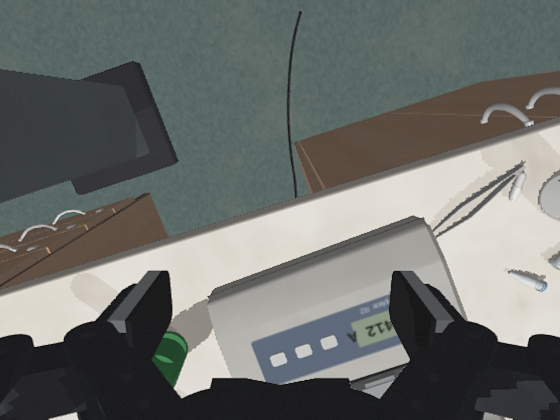

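```bash
python3 - <<'E'
from h import *
for n in ['side','scene']:
    im,d=snap(n,n+'1.png'); np.save(n+'1.npy',d)
    P=cloud(n,d)
    for nm in ['orange_1','blue_bottle','white_cap','scanner','tray','mat','label']:
        r=[] if nm=='label' else silhouettes(nm,n)
        for x in r[:7]:
            m=x['mask']; q=P[m&(d>0)]
            print(n,nm,round(x['score'],2),np.round(x['position']),m.sum(), np.round(np.median(q,0),3) if len(q) else '',np.round(np.percentile(q,[3,97],axis=0),3).tolist() if len(q) else '')
    for nm in ['tray','label','scanner','window','mat']:
        for x in spot_point(nm,n)[:2]: print('pt',n,nm,x['score'],np.round(x['position'],1))
im=cv2.imread('pics/side1.png'); cv2.imwrite('pics/side1c.png',cv2.resize(im[120:330,190:450],None,fx=3,fy=2.8,interpolation=cv2.INTER_CUBIC))
im=cv2.imread('pics/scene1.png'); cv2.imwrite('pics/scene1c.png',cv2.resize(im[120:290,170:450],None,fx=2.8,fy=2.8,interpolation=cv2.INTER_CUBIC))
E
```

```text
side orange_1 0.79 [324. 215.] 582 [ 0.553 -0.061  0.078] [[0.54, -0.069, 0.01], [0.579, 0.034, 0.093]]
side orange_1 0.77 [328. 182.] 407 [0.557 0.121 0.073] [[0.545, 0.115, 0.008], [0.58, 0.147, 0.093]]
side orange_1 0.75 [339. 196.] 522 [0.578 0.039 0.073] [[0.557, 0.032, 0.008], [0.6, 0.116, 0.092]]
side orange_1 0.62 [238. 150.] 455 [0.328 0.345 0.053] [[0.31, 0.338, 0.009], [0.346, 0.362, 0.092]]
side orange_1 0.55 [310. 158.] 490 [0.527 0.265 0.063] [[0.507, 0.258, 0.02], [0.544, 0.287, 0.096]]
side orange_1 0.26 [318. 167.] 238 [0.549 0.354 0.017] [[0.483, 0.226, -0.0], [0.571, 0.394, 0.055]]
side blue_bottle 0.82 [330. 258.] 1844 [ 0.567 -0.161  0.063] [[0.544, -0.169, 0.008], [0.591, -0.135, 0.105]]
side blue_bottle 0.26 [327. 182.] 468 [0.556 0.122 0.071] [[0.544, 0.114, 0.002], [0.581, 0.232, 0.092]]
side white_cap 0.97 [370. 285.] 2034 [ 0.61  -0.229  0.065] [[0.591, -0.236, 0.006], [0.632, -0.204, 0.109]]
side scanner 0.83 [271. 244.] 1109 [ 0.457 -0.097  0.033] [[0.379, -0.12, 0.013], [0.502, -0.075, 0.054]]
side scanner 0.51 [364. 285.] 2023 [ 0.611 -0.229  0.065] [[0
[... 1069 characters left out ...]
.094]]
scene white_cap 0.63 [285. 148.] 97 [ 0.605 -0.201  0.106] [[0.593, -0.225, 0.092], [0.622, -0.191, 0.112]]
scene white_cap 0.45 [290. 167.] 539 [ 0.555 -0.123  0.061] [[0.54, -0.151, 0.009], [0.582, -0.112, 0.109]]
scene scanner 0.65 [313. 193.] 550 [ 0.439 -0.075  0.034] [[0.374, -0.187, 0.002], [0.539, -0.065, 0.056]]
scene tray 0.95 [222. 268.] 1612 [0.436 0.313 0.013] [[0.395, 0.221, 0.004], [0.569, 0.375, 0.03]]
scene mat 0.63 [332. 203.] 236 [ 0.373 -0.07   0.006] [[0.353, -0.124, 0.003], [0.42, -0.042, 0.011]]
pt scene tray 0.74 [202.5 263.7]
pt scene label 0.61 [314.5 196.6]
pt scene scanner 0.87 [316.4 199.4]
pt scene window 0.72 [301.2 189.4]
pt scene mat 0.49 [317.6 198.7]
```

```bash
python3 -c "import cv2;print(cv2.imread('pics/side1c.png').shape)"
```

```text
(588, 780, 3)
```

View pics/side1c.png

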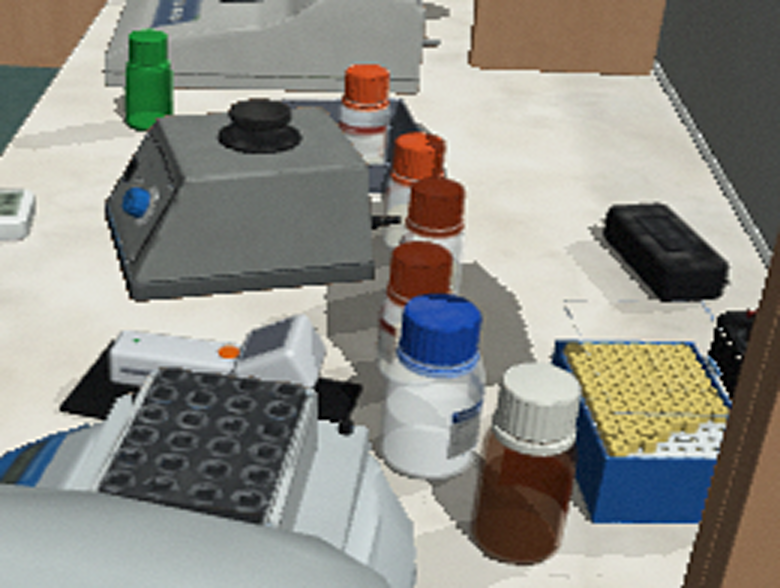

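View pics/scene1c.png

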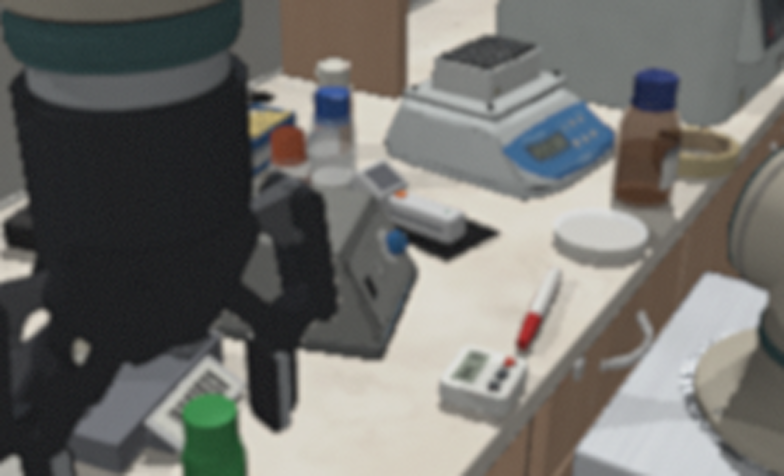

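Request:
jog_arm([
  [0.085, [0.03, -0.044, 0.014], 0.031],
  [0.085, [0.03, -0.044, 0.014], 0.031],
  [0.085, [0.03, -0.044, 0.014], 0.031],
  [0.085, [0.03, -0.044, 0.014], 0.031],
  [0.085, [0.03, -0.044, 0.014], 0.031],
  [0.085, [0.03, -0.044, 0.014], 0.031],
  [0.085, [0.03, -0.044, 0.014], 0.031],
  [0.085, [0.03, -0.044, 0.014], 0.031],
  [0.085, [0.03, -0.044, 0.014], 0.031],
  [0.085, [0.03, -0.044, 0.014], 0.03],
])

```text
clock: 2.6
position: [0.4755, 0.1063, 0.389]
ee_rot: [0.707, -0.707, -0.001, 0.0]
contact_force: [1.8, 0.6, 0.2]
width: 0.085
```

```bash
cat > look.py <<'E'
from h import *
import sys
t=sys.argv[1]; n=sys.argv[2] if len(sys.argv)>2 else 'wrist'
cm=camera_model(n); im,d=snap(n,t+'.png'); np.savez(t+'.npz',d=d,K=cm['mtx'],T=cm['world_from_camera'])
s=manip.get_state(); print(s['clock'],np.round(s['position'],4),np.round(s['ee_rot'],3),s['width'],np.round(s['contact_force'],1))
E
python3 look.py w1; python3 look.py sc1 scene; python3 look.py si1 side
```

```text
2.65 [0.4803 0.1006 0.3901] [-0.705  0.709  0.001  0.004] 0.08486853096088874 [ 4.1 -3.2  0.8]
2.7 [0.4782 0.1037 0.3892] [-0.706  0.708 -0.001  0.003] 0.08505467649140838 [-0.4  0.6 -0.2]
2.75 [0.4763 0.1059 0.3886] [-0.707  0.707 -0.001  0.002] 0.08502218945484386 [ 0.2  0.6 -0.8]
```

View pics/w1.png

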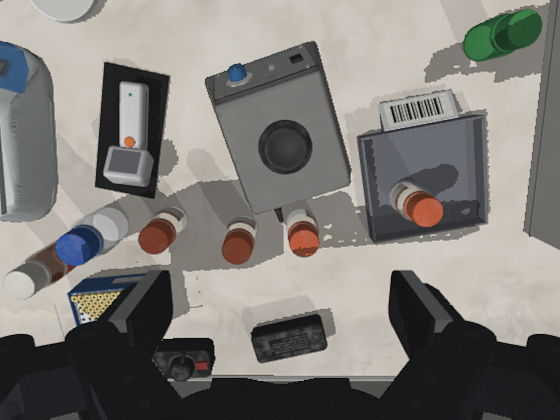

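View pics/sc1.png

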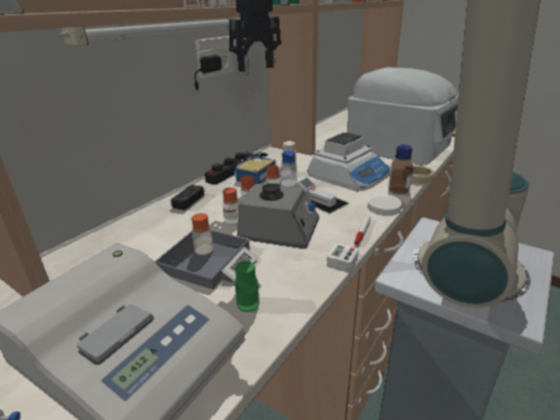

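```bash
python3 look.py w2; python3 - <<'E'
from h import *
z=np.load('w2.npz'); cm={'mtx':z['K'],'world_from_camera':z['T']}; d=z['d']; P=cloud('',d,cm)
im=cv2.imread('pics/w2.png'); hsv=cv2.cvtColor(im,cv2.COLOR_BGR2HSV)
from scipy import optimize
m=((hsv[...,0]<12)&(hsv[...,1]>130)&(hsv[...,2]>80)).astype(np.uint8)
n,l,st,c=cv2.connectedComponentsWithStats(m)
for i in range(1,n):
    if st[i,4]<300: continue
    q=P[(l==i)&(d>0)]; q=q[(q[:,2]>.088)&(q[:,2]<.1)]
    (cx,cy),r=cv2.minEnclosingCircle((q[:,:2]*1000).astype(np.float32)); print('orange',c[i].round(),cx,cy,r,np.median(q[:,2]),len(q))
# mat, tray planes
for nm in ['tray','scanner','mat','blue_bottle','white_cap']:
    for x in silhouettes(nm,'wrist')[:2]:
        mm=x['mask']&(d>0); q=P[mm]
        print(nm,round(x['score'],2),np.round(x['position']),mm.sum(),np.round(np.percentile(q,[2,98],axis=0),3).tolist())
        if nm=='tray': q=q[(q[:,2]>.024)&(q[:,2]<.031)]
        if nm=='mat': q=q[(q[:,2]<.008)]
        if nm in('blue_bottle','white_cap'): q=q[q[:,2]>q[:,2].max()-.01]; print(np.median(q,0))
        if nm=='scanner':
            q=q[(q[:,2]>.024)&(q[:,2]<.037)]
        print(cv2.minAreaRect((q[:,:2]*1000).astype(np.float32)),len(q))
for nm in ['tray','label','scanner','window','mat']:
    for x in spot_point(nm,'wrist')[:2]: print('pt',nm,x['score'],np.round(x['position'],1),np.round(w('',x['position'],z={'tray':0,'label':.018,'scanner':.004,'window':.02,'mat':0}[nm],cm=cm),4))
# mixer region
q=P[(d>0)&(P[...,1]>.0)&(P[...,1]<.23)&(P[...,0]<.56)&(P[...,0]>.3)&(P[...,2]>.05)]
for lo in (.05,.08,.1,.12):
  k=q[(q[:,2]>lo)]; print('mixer',lo,k.min(0).round(3),k.max(0).round(3))
E
```

```text
2.8 [0.4751 0.1072 0.3882] [ 0.707 -0.707  0.001 -0.001] 0.08465321742684383 [-0.2  0.7 -0.4]
orange [425. 209.] 524.7700805664062 281.627685546875 18.44242286682129 0.09722164240392722 780
orange [155. 239.] 561.7886352539062 -47.436561584472656 18.28335189819336 0.09323599686137368 647
orange [303. 240.] 565.0007934570312 136.5455780029297 17.95180892944336 0.09329380083663716 632
orange [237. 249.] 575.4234008789062 54.03559112548828 17.98255157470703 0.09328000587555724 623
tray 0.56 [425. 165.] 13994 [[0.395, 0.223, 0.003], [0.58, 0.388, 0.029]]
((495.57464599609375, 303.46343994140625), (164.216552734375, 160.5175018310547), 10.582477569580078) 2035
tray 0.47 [134. 146.] 3524 [[0.379, -0.113, 0.011], [0.502, -0.065, 0.055]]
((438.607421875, -83.0138931274414), (126.87884521484375, 37.79655456542969), 0.1212424784898758) 507
scanner 0.58 [129. 145.] 3569 [[0.379, -0.113, 0.006], [0.502, -0.065, 0.055]]
((440.9359436035156, -83.66079711914062), (48.5558967590332, 131.00970458984375), 82.00138092041016) 1772
mat 0.78 [118. 119.] 4487 [[0.356, -0.147, 0.002], [0.524, -0.045, 0.006]
[... 379 characters left out ...]
.255, 0.001], [0.633, -0.186, 0.11]]
[ 0.61259925 -0.20732345  0.1089133 ]
((601.2539672851562, -187.35256958007812), (39.02536392211914, 90.07624816894531), 30.330589294433594) 831
pt tray 0.58 [418.  175.6] [0.5001 0.3023 0.    ]
pt label 0.79 [414.7 107.9] [0.4077 0.2824 0.018 ]
pt scanner 0.94 [135.9 127.8] [ 0.4323 -0.0886  0.004 ]
pt window 0.72 [136.3 170.2] [ 0.4877 -0.0882  0.02  ]
pt mat 0.77 [131.3 133.9] [ 0.4407 -0.0974  0.    ]
pt mat 0.59 [136.7 127.2] [ 0.4317 -0.089   0.    ]
mixer 0.05 [0.343 0.022 0.05 ] [0.56  0.196 0.466]
mixer 0.08 [0.358 0.031 0.08 ] [0.56  0.191 0.466]
mixer 0.1 [0.373 0.035 0.1  ] [0.519 0.185 0.466]
mixer 0.12 [0.426 0.035 0.12 ] [0.489 0.179 0.466]
```

Request:
jog_arm([
  [0.06, [0.045, 0.0145, -0.03], 0],
  [0.06, [0.045, 0.0145, -0.03], 0],
  [0.06, [0, 0, -0.06], 0],
  [0.06, [0, 0, -0.06], 0],
  [0.06, [0, 0, -0.05], 0],
  [0.06, [0, 0, 0], 0],
  [0.06, [0, 0, 0], 0],
], force=35)

```text
clock: 4.18
position: [0.5663, 0.1371, 0.1603]
ee_rot: [0.707, -0.707, -0.001, -0.001]
contact_force: [0.3, -0.3, 0.7]
width: 0.0599
```

```bash
python3 look.py w3; python3 - <<'E'
from h import *
z=np.load('w2.npz'); cm={'mtx':z['K'],'world_from_camera':z['T']}; d=z['d']; P=cloud('',d,cm)
q=P[(d>0)&(P[...,0]>.37)&(P[...,0]<.445)&(abs(P[...,1]+.085)<.04)&(P[...,2]>.027)&(P[...,2]<.036)]
print(q.mean(0),cv2.minAreaRect((q[:,:2]*1000).astype(np.float32)),len(q))
q=P[(d>0)&(P[...,0]>.3)&(P[...,0]<.6)&(P[...,1]>.21)&(P[...,1]<.4)&(P[...,2]>.025)&(P[...,2]<.031)]
# rim fit: maximise in-rim points
from scipy.optimize import differential_evolution as DE
def f(p):
    c,s=np.cos(p[2]),np.sin(p[2]); a=(q[:,:2]-p[:2]); x=abs(a[:,0]*c+a[:,1]*s); y=abs(-a[:,0]*s+a[:,1]*c)
    e=np.maximum((abs(x-73)if 0 else abs(x-.073)),0); g=abs(y-.078)
    dd=np.minimum(np.where(y<.08,e,1),np.where(x<.075,g,1)); return np.minimum(dd,.008).mean()
r=DE(f,[(.47,.53),(.27,.33),(.05,.35)],seed=1); print(r.x,r.fun,len(q))
E
```

```text
4.225 [0.5668 0.1372 0.161 ] [ 0.707 -0.707 -0.002 -0.002] 0.05955240305537035 [-0.9  0.7  0.7]
[ 0.41002843 -0.08168122  0.03165314] ((411.0146179199219, -82.3177719116211), (29.327001571655273, 71.18618774414062), 83.45216369628906) 1319
[0.50129854 0.30396625 0.18626664] 0.002554825147350041 2031
```

View pics/w3.png

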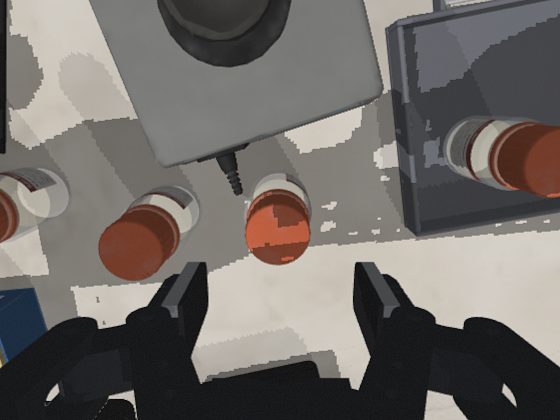

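```bash
python3 - <<'E'
from h import *
z=np.load('w3.npz'); cm={'mtx':z['K'],'world_from_camera':z['T']}; d=z['d']; P=cloud('',d,cm)
q=P[(d>0)&(P[...,2]>.089)&(P[...,2]<.097)&(P[...,1]>.02)&(P[...,1]<.17)&(P[...,0]>.53)]
for s in (q[q[:,1]>.1],q[q[:,1]<.09]): print(cv2.minEnclosingCircle((s[:,:2]*1000).astype(np.float32)),len(s))
E
```

```text
((565.5668334960938, 136.44151306152344), 18.62835693359375) 3214
((575.821533203125, 53.94261169433594), 18.787776947021484) 3157
```

Request:
jog_arm([
  [0.06, [0, 0, -0.04], 0],
  [0.06, [0, 0, -0.034], 0],
  [0.06, [0, 0, 0], 0],
  [0.06, [0, 0, 0], 0],
  [0.03, [0, 0, 0], 0],
  [0.03, [0, 0, 0], 0],
  [0.03, [0, 0, 0], 0],
  [0.03, [0, 0, 0], 0],
], force=35)

```text
clock: 5.22
position: [0.5663, 0.1368, 0.0865]
ee_rot: [0.707, -0.707, -0.002, -0.001]
contact_force: [-0.3, -1.1, 7.8]
width: 0.0363
```

Request:
jog_arm([
  [0.03, [0, 0, 0.025], 0],
  [0.03, [0, 0, 0.04], 0],
  [0.03, [0, 0, 0.065], 0],
  [0.03, [-0.008, 0.04, 0], 0],
  [0.03, [-0.01, 0.06, 0], 0],
  [0.03, [-0.01, 0.06, 0], 0],
  [0.03, [-0.01, 0.055, 0], 0],
  [0.03, [0, 0, 0], 0],
  [0.03, [0, 0, 0], 0],
  [0.03, [0, 0, 0], 0],
])

```text
clock: 6.48
position: [0.527, 0.3505, 0.2119]
ee_rot: [-0.707, 0.707, -0.0, 0.0]
contact_force: [-0.4, 0.1, -1.8]
width: 0.0359
```

```bash
python3 look.py w4;python3 look.py sc4 scene
```

```text
6.525 [0.5271 0.3505 0.212 ] [-0.707  0.707 -0.001  0.001] 0.03637055246786071 [-0.5  0.4 -1.4]
6.575 [0.5272 0.3505 0.212 ] [-0.707  0.707 -0.001  0.001] 0.03661190901393859 [-0.9 -0.5 -2.2]
```

View pics/w4.png

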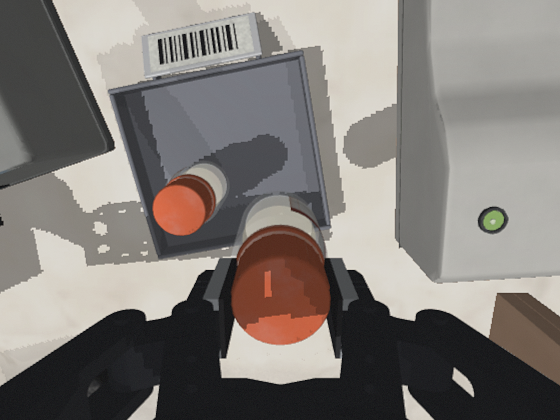

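View pics/sc4.png

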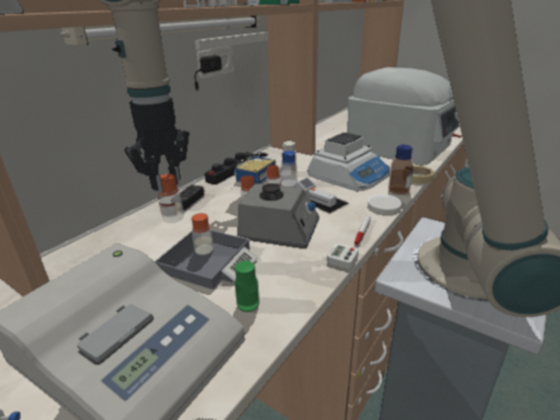

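Request:
jog_arm([
  [0.03, [0, 0, -0.05], 0],
  [0.03, [0, 0, -0.045], 0],
  [0.03, [0, 0, -0.02], 0],
  [0.03, [0, 0, -0.005], 0],
  [0.03, [0, 0, 0], 0],
  [0.03, [0, 0, 0], 0],
  [0.03, [0, 0, 0], 0],
])

```text
clock: 7.45
position: [0.5274, 0.3522, 0.0928]
ee_rot: [0.708, -0.707, -0.001, -0.001]
contact_force: [-0.2, 0.9, -0.7]
width: 0.0363
```

Request:
jog_arm([
  [0.03, [0, 0, -0.002], 0],
  [0.03, [0, 0, 0], 0],
  [0.05, [0, 0, 0], 0],
  [0.05, [0, 0, 0], 0],
  [0.05, [0, 0, 0.03], 0],
  [0.05, [0, 0, 0.06], 0],
  [0.05, [0, 0, 0.05], 0],
])

```text
clock: 8.32
position: [0.5269, 0.3519, 0.2315]
ee_rot: [0.707, -0.707, -0.0, -0.0]
contact_force: [0.1, -0.0, -0.3]
width: 0.0498
```

```bash
python3 look.py w5
```

```text
8.375 [0.5298 0.3535 0.2393] [ 0.709 -0.705 -0.004 -0.004] 0.049943051859885304 [2.  1.8 4.9]
```

View pics/w5.png

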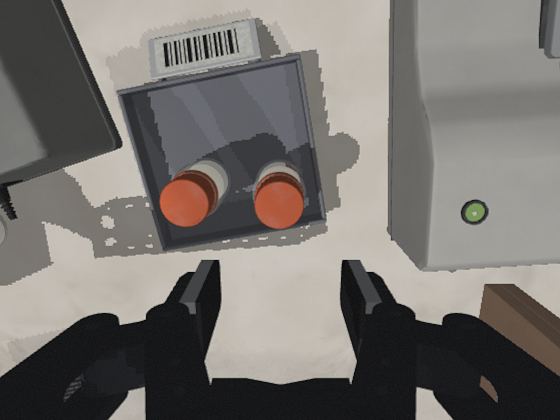

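Request:
jog_arm([
  [0.06, [0.0095, -0.0595, 0], 0],
  [0.06, [0.01, -0.0595, 0], 0],
  [0.06, [0.0095, -0.0595, 0], 0],
  [0.06, [0.01, -0.0595, 0], 0],
  [0.06, [0.01, -0.0595, -0.01], 0],
  [0.06, [0, 0, -0.05], 0],
  [0.06, [0, 0, 0], 0],
  [0.06, [0, 0, 0], 0],
  [0.06, [0, 0, 0], 0],
])

```text
clock: 9.5
position: [0.577, 0.0552, 0.1718]
ee_rot: [0.707, -0.707, -0.002, -0.001]
contact_force: [-1.1, 0.5, -0.9]
width: 0.0597
```

```bash
python3 look.py w6;python3 - <<'E'
from h import *
z=np.load('w6.npz'); cm={'mtx':z['K'],'world_from_camera':z['T']}; d=z['d']; P=cloud('',d,cm)
q=P[(d>0)&(P[...,2]>.089)&(P[...,2]<.097)&(P[...,1]>-.08)&(P[...,1]<.17)&(P[...,0]>.53)]
for s in (q[q[:,1]>.02],q[q[:,1]<.0]): print(cv2.minEnclosingCircle((s[:,:2]*1000).astype(np.float32)),len(s))
E
```

```text
9.55 [0.5768 0.0552 0.1717] [ 0.707 -0.707 -0.002 -0.001] 0.05992662257282524 [ 0.6  0.8 -0.4]
((575.62109375, 53.375972747802734), 18.49639129638672) 2923
((562.0895385742188, -48.16453170776367), 18.718582153320312) 3154
```

View pics/w6.png

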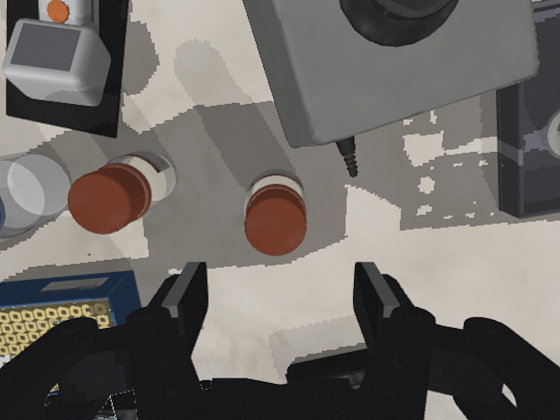

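Request:
jog_arm([
  [0.06, [-0.001, -0.001, -0.05], 0],
  [0.06, [0, 0, -0.036], 0],
  [0.06, [0, 0, 0], 0],
  [0.06, [0, 0, 0], 0],
  [0.03, [0, 0, 0], 0],
  [0.03, [0, 0, 0], 0],
  [0.03, [0, 0, 0], 0],
  [0.03, [0, 0, 0], 0],
], force=35)

```text
clock: 10.55
position: [0.5763, 0.0532, 0.086]
ee_rot: [-0.707, 0.707, 0.002, 0.001]
contact_force: [-0.9, -0.4, 6.0]
width: 0.0363
```

Request:
jog_arm([
  [0.03, [0, 0, 0.025], 0],
  [0.03, [0, 0, 0.04], 0],
  [0.03, [0, 0, 0.055], 0],
  [0.03, [-0.01, 0.02, 0.04], 0],
  [0.03, [-0.02, 0.053, 0], 0],
  [0.03, [-0.028, 0.05, 0], 0],
  [0.03, [-0.03, 0.05, 0], 0],
  [0.03, [-0.03, 0.05, 0], 0],
  [0.03, [0, 0.03, 0], 0],
  [0.03, [0, 0, 0], 0],
])

```text
clock: 11.8
position: [0.4561, 0.3083, 0.244]
ee_rot: [0.707, -0.707, -0.001, 0.001]
contact_force: [-0.8, -0.6, -0.9]
width: 0.036
```

Request:
jog_arm([
  [0.03, [0, 0, -0.05], 0],
  [0.03, [0, 0, -0.05], 0],
  [0.03, [0, 0, 0], 0],
  [0.03, [0, 0, 0], 0],
  [0.03, [0, 0, 0], 0],
])

```text
clock: 12.42
position: [0.4585, 0.3068, 0.1463]
ee_rot: [0.708, -0.706, -0.001, -0.002]
contact_force: [-0.7, -0.4, -1.2]
width: 0.0361
```

```bash
python3 look.py w7;python3 look.py sc7 scene
```

```text
12.475 [0.4583 0.3068 0.1461] [ 0.708 -0.706 -0.001 -0.001] 0.03599655199426952 [-0.   1.1 -1.5]
12.525 [0.4579 0.3067 0.1458] [ 0.708 -0.706 -0.001 -0.001] 0.036243957819241085 [ 0.8 -0.8 -1.9]
```

View pics/w7.png

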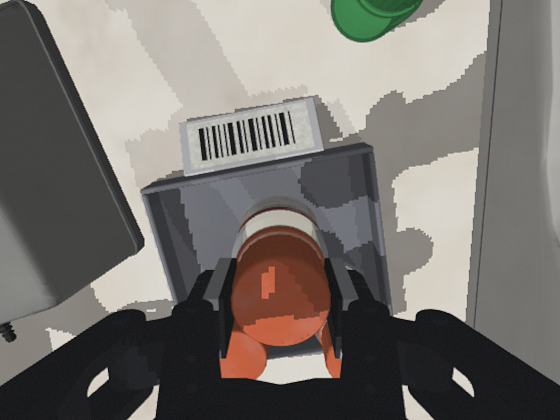

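View pics/sc7.png

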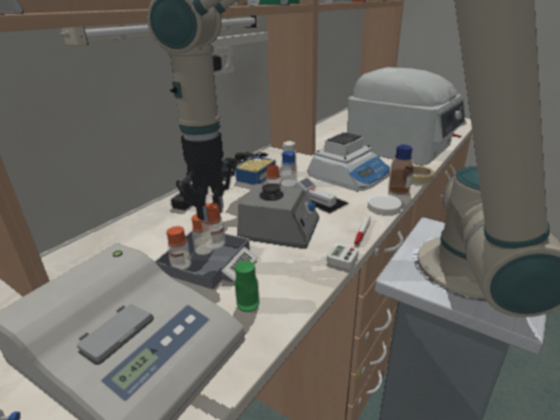

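Request:
jog_arm([
  [0.03, [0, 0, -0.035], 0],
  [0.03, [0, 0, -0.019], 0],
  [0.03, [0, 0, 0], 0],
  [0.03, [0, 0, 0], 0],
  [0.03, [0, 0, 0], 0],
  [0.05, [0, 0, 0], 0],
  [0.05, [0, 0, 0], 0],
  [0.05, [0, 0, 0.04], 0],
  [0.05, [0, 0, 0.06], 0],
  [0.05, [0, 0, 0.06], 0],
])

```text
clock: 13.78
position: [0.4566, 0.3062, 0.2515]
ee_rot: [0.707, -0.707, -0.0, 0.0]
contact_force: [0.3, 1.0, 0.7]
width: 0.0498
```

Request:
jog_arm([
  [0.05, [0.03, 0, 0.02], 0],
  [0.05, [0, 0, 0], 0],
  [0.05, [0, 0, 0], 0],
])

```text
clock: 14.15
position: [0.4858, 0.306, 0.2689]
ee_rot: [-0.707, 0.707, -0.001, -0.001]
contact_force: [0.2, -0.3, 1.1]
width: 0.0497
```

```bash
python3 look.py w8;python3 - <<'E'
from h import *
z=np.load('w8.npz'); cm={'mtx':z['K'],'world_from_camera':z['T']}; d=z['d']; P=cloud('',d,cm)
im=cv2.imread('pics/w8.png'); hsv=cv2.cvtColor(im,cv2.COLOR_BGR2HSV)
m=((hsv[...,0]<12)&(hsv[...,1]>130)&(hsv[...,2]>80)&(P[...,2]>.092)&(P[...,2]<.105)&(d>0)).astype(np.uint8)
n,l,st,c=cv2.connectedComponentsWithStats(m)
o=np.array([.5013,.304]); R=np.array([[np.cos(.186),np.sin(.186)],[-np.sin(.186),np.cos(.186)]])
for i in range(1,n):
    if st[i,4]<200: continue
    q=P[l==i]; (cx,cy),r=cv2.minEnclosingCircle((q[:,:2]*1000).astype(np.float32)); print(cx,cy,r,np.median(q[:,2]),np.std(q[:,2]),R@(np.array([cx,cy])/1000-o))
E
```

```text
14.2 [0.4855 0.3059 0.2685] [-0.707  0.707 -0.001 -0.001] 0.04987498689970634 [-0.5  0.2 -1. ]
456.22283935546875 306.8452453613281 18.29849624633789 0.09715872438191456 0.0007809090174383112 [-0.04377349  0.01113226]
525.0128784179688 282.4808349609375 18.534624099731445 0.09715225859117865 0.0008431403284477906 [ 0.01932435 -0.02553321]
526.0970458984375 351.6993103027344 18.301742553710938 0.0971937647159955 0.0009039880048648836 [0.03319035 0.04229088]
```

View pics/w8.png

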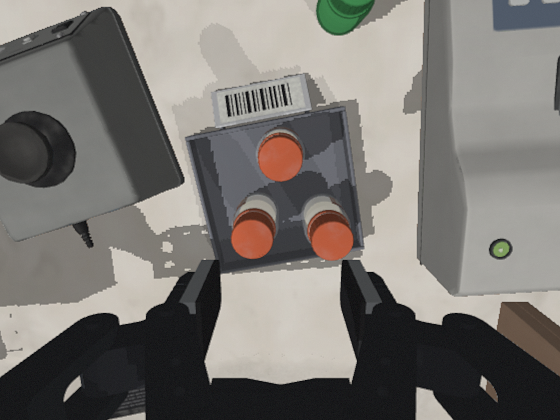

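Request:
jog_arm([
  [0.06, [-0.009, -0.055, 0], -0.02],
  [0.06, [-0.009, -0.055, 0], -0.02],
  [0.06, [-0.009, -0.056, 0], -0.02],
  [0.06, [-0.009, -0.056, 0], -0.02],
  [0.06, [-0.009, -0.056, 0], -0.02],
  [0.06, [-0.009, -0.056, 0], -0.015],
  [0.06, [-0.008, -0.056, -0.02], 0],
  [0.06, [0, 0, -0.05], 0],
  [0.06, [0, 0, 0], 0],
  [0.06, [0, 0, 0], 0],
])

```text
clock: 15.45
position: [0.4251, -0.0831, 0.2006]
ee_rot: [0.706, -0.706, 0.04, -0.04]
contact_force: [1.0, -0.4, -0.1]
width: 0.0601
```

```bash
sleep 0; python3 look.py w9;python3 - <<'E'
from h import *
z=np.load('w9.npz'); cm={'mtx':z['K'],'world_from_camera':z['T']}; d=z['d']; P=cloud('',d,cm)
q=P[(d>0)&(P[...,0]>.35)&(P[...,0]<.445)&(abs(P[...,1]+.085)<.03)&(P[...,2]>.028)&(P[...,2]<.036)]
print(q.mean(0),q.min(0),q.max(0),cv2.minAreaRect((q[:,:2]*1000).astype(np.float32)),len(q))
for nm,h in [('scanner',.004),('window',.017),('mat',0)]:
    for x in spot_point(nm,'wrist')[:2]: print(nm,x['score'],x['position'],w('',x['position'],z=h,cm=cm))
E
```

```text
15.5 [ 0.4258 -0.0832  0.2012] [-0.706  0.706 -0.039  0.041] 0.05998124809686659 [-0.5  0.4 -1.1]
[ 0.40926367 -0.08337754  0.03180008] [ 0.3746492  -0.1021751   0.02801077] [ 0.44497274 -0.06521051  0.03593859] ((410.82037353515625, -83.1048355102539), (29.464582443237305, 71.89384460449219), 82.69157409667969) 3018
scanner 0.66 [270.0, 202.4] [ 0.43725054 -0.09263105  0.004     ]
mat 0.7 [265.1, 203.6] [ 0.43886799 -0.09746395  0.        ]
```

View pics/w9.png

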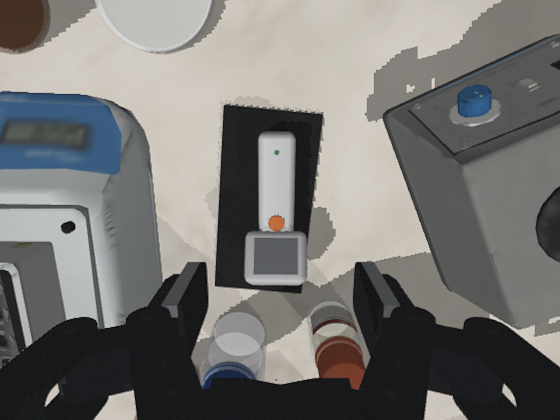

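```bash
python3 - <<'E'
from h import *
z=np.load('w9.npz'); cm={'mtx':z['K'],'world_from_camera':z['T']}; d=z['d']; P=cloud('',d,cm)
for x0 in (.36,.38,.40,.42,.44,.46,.48):
    s=(d>0)&(abs(P[...,0]-x0)<.01)&(P[...,1]<-.13)&(P[...,2]>.015)&(P[...,2]<.15)
    a=P[s]; b=a[a[:,2]>.06] if len(a) else a
    s2=(d>0)&(abs(P[...,0]-x0)<.01)&(P[...,1]>-.04)&(P[...,2]>.015)&(P[...,2]<.15); c=P[s2]
    print(x0,a[:,1].max() if len(a) else None,b[:,1].max() if len(b) else None,a[:,2].max() if len(a) else None,c[:,1].min() if len(c) else None)
E
```

```text
0.36 -0.18788914008320293 -0.2333684489823339 0.06587506007926369 0.012322792090908974
0.38 -0.18729918426530517 -0.20667769038556671 0.0743459115313242 0.009838208807511198
0.4 -0.1877072422109038 -0.20320991556757934 0.08915375124803715 0.014685183729176876
0.42 -0.18952171335601548 -0.20219404555545506 0.12510677612943216 0.021000349090404227
0.44 -0.1919654497052254 -0.203383976205323 0.131388364559424 0.027624605796297177
0.46 -0.19467579756752665 -0.2065140633488346 0.13184150071025497 0.03380195406089319
0.48 -0.19736158084868638 -0.20863084250206876 0.13178894203681574 0.04050064476967469
```

Request:
jog_arm([
  [0.055, [0.0015, -0.002, -0.05], -0.012],
  [0.055, [0, 0, -0.055], 0],
  [0.055, [0, 0, -0.04], 0],
  [0.055, [0, 0, -0.02], 0],
  [0.055, [0, 0, -0.006], 0],
  [0.055, [0, 0, 0], 0],
  [0.055, [0, 0, 0], 0],
  [0.055, [0, 0, 0], 0],
], force=60)

```text
clock: 16.65
position: [0.427, -0.0859, 0.0297]
ee_rot: [-0.706, 0.706, -0.044, 0.046]
contact_force: [0.7, -0.3, -0.3]
width: 0.0552
```

Request:
jog_arm([
  [0.055, [0, 0, -0.002], 0],
  [0.02, [0, 0, 0], 0],
  [0.02, [0, 0, 0], 0],
  [0.02, [0, 0, 0], 0],
  [0.02, [0, 0, 0], 0],
  [0.02, [0, 0, 0], 0],
], force=60)

```text
clock: 17.4
position: [0.4264, -0.0858, 0.0271]
ee_rot: [-0.706, 0.706, -0.045, 0.045]
contact_force: [-0.7, -0.0, 4.9]
width: 0.0287
```

Request:
jog_arm([
  [0.02, [0, 0, 0.02], 0],
  [0.02, [0, 0, 0.05], 0],
  [0.02, [0, 0, 0.06], 0],
  [0.02, [-0.01, 0.03, 0.05], 0.03],
  [0.02, [-0.02, 0.05, 0], 0.044],
  [0.02, [-0.02, 0.055, 0], 0.06],
  [0.02, [-0.02, 0.055, 0], 0.06],
  [0.02, [-0.02, 0.055, 0], 0.06],
  [0.02, [-0.02, 0.055, 0], 0.06],
  [0.02, [0, 0.055, 0], 0],
])

```text
clock: 18.65
position: [0.3139, 0.2704, 0.2064]
ee_rot: [-0.704, 0.704, 0.066, -0.067]
contact_force: [1.2, -0.7, -1.0]
width: 0.0287
```

Request:
jog_arm([
  [0.02, [0, 0, -0.05], 0],
  [0.02, [0, 0, 0], 0],
  [0.02, [0, 0, 0], 0],
])

```text
clock: 19.02
position: [0.3166, 0.2692, 0.1573]
ee_rot: [0.704, -0.704, -0.066, 0.066]
contact_force: [0.4, 0.6, -1.3]
width: 0.0289
```

```bash
python3 look.py w10;python3 look.py sc10 scene
```

```text
19.075 [0.3172 0.2694 0.1579] [ 0.704 -0.704 -0.066  0.065] 0.028657203368259172 [ 0.2  1.  -0.3]
19.125 [0.3175 0.2694 0.1582] [ 0.705 -0.704 -0.067  0.065] 0.028974657025165614 [ 1.  -0.4 -1.4]
```

View pics/w10.png

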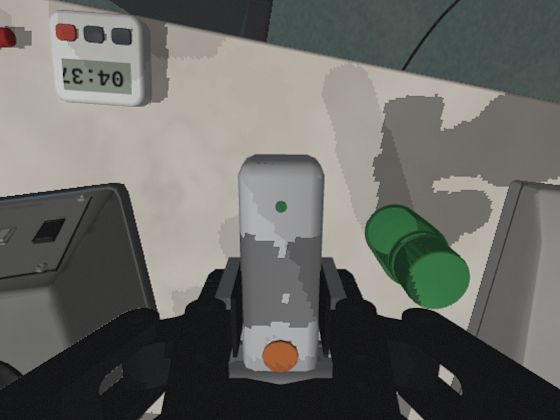

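View pics/sc10.png

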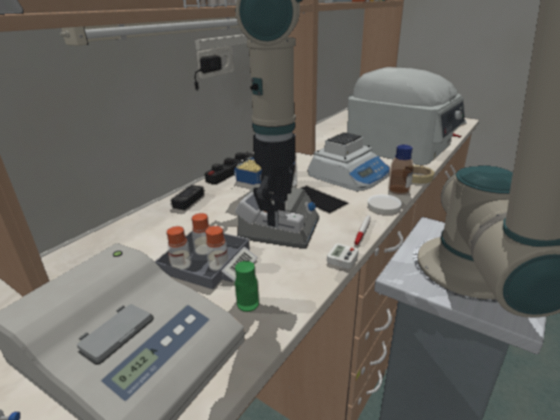

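```bash
python3 - <<'E'
from h import *
z=np.load('w10.npz'); cm={'mtx':z['K'],'world_from_camera':z['T']}; d=z['d']; P=cloud('',d,cm)
v,u=np.mgrid[:420,:560]
s=(u>255)&(u<305)&(v>185)&(v<335)&(d>0); q=P[s]; q=q[q[:,2]>.1]
A=np.c_[q[:,:2]-q[:,:2].mean(0),np.ones(len(q))]; k=np.linalg.lstsq(A,q[:,2],rcond=None)[0]; print('handle top slope',k, len(q))
s=(u>240)&(u<325)&(v>150)&(v<335)&(d>0); q=P[s]; q=q[(q[:,2]>.145)&(q[:,2]<.18)]; print(cv2.minAreaRect((q[:,:2]*1000).astype(np.float32)), q.min(0))
g=P[(u>365)&(u<470)&(v>205)&(v<308)&(d>0)]; im=cv2.imread('pics/w10.png'); 
hs=cv2.cvtColor(im,cv2.COLOR_BGR2HSV); gm=(abs(hs[...,0].astype(int)-60)<15)&(hs[...,1]>120)&(d>0)&(u>340); g=P[gm]; t=g[g[:,2]>.088]; print('green',g.min(0),g.max(0),cv2.minEnclosingCircle((t[:,:2]*1000).astype(np.float32)))
k=(u>340)&(v>290)&(d>0)&(P[...,2]>.14); q=P[k]
tc=np.array([.317,.2694]); ca,sa=np.cos(.186),np.sin(.186)
lat=-(q[:,0]-tc[0])*sa+(q[:,1]-tc[1])*ca
for zz in np.arange(.14,.24,.01):
    m=(abs(q[:,2]-zz)<.005); print(round(zz-.158,3),lat[m].max().round(3) if m.any() else None)
E
```

```text
handle top slope [-0.00109676  0.00196689  0.16238779] 7269
((298.7945251464844, 268.5862731933594), (68.06806182861328, 32.338687896728516), 9.067126274108887) [0.26400956 0.24773571 0.14506821]
green [0.30228394 0.34046761 0.00379501] [0.3432072  0.38043362 0.09535313] ((324.60302734375, 362.37847900390625), 18.287988662719727)
-0.018 None
-0.008 None
0.002 None
0.012 0.029
0.022 0.037
0.032 0.05
0.042 0.054
0.052 0.059
0.062 0.061
0.072 0.055
```

Request:
jog_arm([
  [0.02, [0, 0, -0.04], 0],
  [0.02, [0, 0, -0.028], 0],
  [0.02, [-0.001, 0, -0.008], 0],
  [0.02, [0, 0, 0], 0],
  [0.02, [0, 0, 0], 0],
  [0.02, [0, 0, 0], 0],
])

```text
clock: 19.88
position: [0.316, 0.2698, 0.0818]
ee_rot: [0.704, -0.704, -0.067, 0.065]
contact_force: [-0.0, -0.7, -1.9]
width: 0.0285
```

```bash
python3 look.py sc11 scene; python3 look.py w11; python3 -c "
import cv2
im=cv2.imread('pics/sc11.png'); cv2.imwrite('pics/sc11c.png',cv2.resize(im[160:330,140:400],None,fx=3,fy=3,interpolation=cv2.INTER_CUBIC))"
```

```text
19.925 [0.3159 0.2697 0.0816] [ 0.704 -0.704 -0.067  0.065] 0.0288770917696907 [-0.2 -0.3 -1.2]
19.975 [0.3156 0.2696 0.0814] [ 0.704 -0.704 -0.067  0.066] 0.0288271301243816 [ 0.4  0.1 -1.1]
```

View pics/sc11c.png

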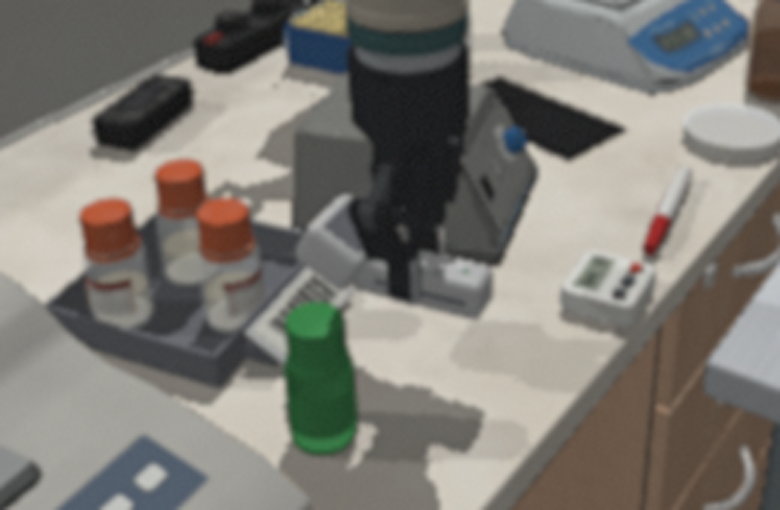

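Request:
jog_arm([
  [0.02, [0, 0, -0.001], 0],
  [0.02, [0, 0, 0], 0],
  [0.02, [0, 0, 0], 0],
  [0.02, [0, 0, 0], 0],
  [0.02, [0, 0, 0], 0],
  [0.02, [0, 0, 0], 0],
  [0.02, [0, 0, 0], 0],
  [0.02, [0, 0, 0], 0],
  [0.02, [0, 0, 0], 0],
  [0.02, [0, 0, 0], 0],
])

```text
clock: 21.22
position: [0.3153, 0.2693, 0.0798]
ee_rot: [0.704, -0.704, -0.066, 0.066]
contact_force: [-0.9, -0.2, -0.8]
width: 0.0287
```

```bash
python3 look.py sc12 scene; python3 - <<'E'
from h import *
z=np.load('sc12.npz'); cm={'mtx':z['K'],'world_from_camera':z['T']}
for nm,h in (('scanner',.057),('window',.07),('label',.018)):
    for x in spot_point(nm,'scene')[:1]: print(nm,x['score'],x['position'],w('',x['position'],z=h,cm=cm))
E
```

```text
21.275 [0.3152 0.2693 0.0798] [ 0.704 -0.704 -0.066  0.066] 0.028753891428931443 [-0.7 -0.2 -1.1]
scanner 0.7 [273.7, 260.4] [0.32008432 0.27958934 0.057     ]
window 0.74 [252.5, 248.7] [0.36984356 0.28496348 0.07      ]
label 0.65 [239.8, 259.4] [0.4173691  0.27556498 0.018     ]
```

Request:
jog_arm([
  [0.02, [0, 0, 0], 0],
  [0.02, [0, 0, 0], 0],
  [0.02, [0, 0, 0], 0],
  [0.02, [0, 0, 0], 0],
  [0.02, [0, 0, 0], 0],
  [0.02, [0, 0, 0], 0],
  [0.02, [0, 0, 0], 0],
  [0.02, [0, 0, 0], 0],
  [0.02, [0, 0, 0], 0],
  [0.02, [0, 0, 0], 0],
])

```text
clock: 22.68
position: [0.3153, 0.2693, 0.0798]
ee_rot: [0.704, -0.704, -0.066, 0.066]
contact_force: [0.4, 0.0, -1.2]
width: 0.0288
```

```bash
python3 - <<'E'
from h import *
z=np.load('w8.npz'); cm={'mtx':z['K'],'world_from_camera':z['T']}; d=z['d']; P=cloud('',d,cm)
im=cv2.imread('pics/w8.png'); g=cv2.cvtColor(im,cv2.COLOR_BGR2GRAY)
m=(g>150)&(d>0)&(P[...,2]>.006)&(P[...,2]<.03)&(P[...,0]>.37)&(P[...,0]<.44)&(P[...,1]>.22)&(P[...,1]<.34)
q=P[m]; c=q.mean(0); u,s,v=np.linalg.svd(q-c,full_matrices=False); print(c,len(q),v[2],cv2.minAreaRect((q[:,:2]*1000).astype(np.float32)))
E
```

```text
[0.40926021 0.28804859 0.01848643] 2410 [-0.48868277 -0.09332223  0.86745612] ((409.15472412109375, 286.549560546875), (34.55186462402344, 94.83706665039062), 10.658802032470703)
```

Request:
jog_arm([
  [0.02, [0, 0, 0.03], 0],
  [0.02, [0, 0, 0.05], 0],
  [0.02, [0, 0, 0.05], 0],
  [0.02, [0.011, -0.051, 0], -0.044],
  [0.02, [0.02, -0.055, 0], -0.06],
  [0.02, [0.02, -0.055, 0], -0.06],
  [0.02, [0.02, -0.055, 0], -0.05],
  [0.02, [0.02, -0.055, 0], -0.05],
  [0.02, [0.02, -0.05, 0], -0.05],
  [0.02, [0, -0.04, 0], 0],
])

```text
clock: 23.92
position: [0.4275, -0.0942, 0.2098]
ee_rot: [-0.706, 0.706, -0.045, 0.046]
contact_force: [0.4, 0.3, -2.0]
width: 0.0288
```

Request:
jog_arm([
  [0.02, [0, 0, -0.05], 0],
  [0.02, [0, 0, -0.05], 0],
  [0.02, [0, 0, -0.04], 0],
  [0.02, [0, 0, 0], 0],
  [0.02, [0, 0, 0], 0],
  [0.02, [0, 0, 0], 0],
])

```text
clock: 24.68
position: [0.4278, -0.0922, 0.0716]
ee_rot: [-0.705, 0.706, -0.043, 0.046]
contact_force: [0.4, 0.7, -0.9]
width: 0.0288
```

```bash
python3 look.py w13
```

```text
24.725 [ 0.4276 -0.0921  0.0714] [-0.705  0.706 -0.043  0.046] 0.028773977527842786 [-1.1 -0.5 -1. ]
```

View pics/w13.png

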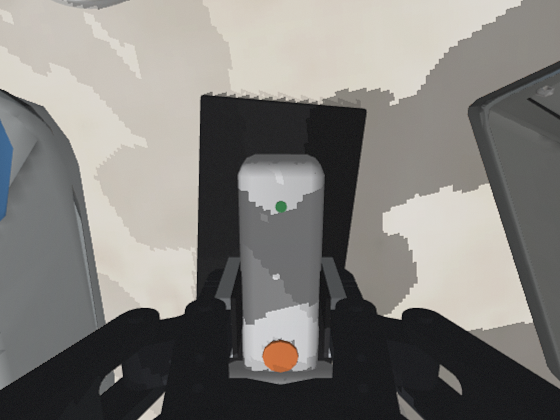

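Request:
jog_arm([
  [0.02, [0, 0, -0.025], 0],
  [0.02, [0, 0, -0.014], 0],
  [0.02, [0, 0, -0.003], 0],
  [0.02, [0, 0, 0], 0],
  [0.02, [0, 0, 0], 0],
  [0.02, [0, 0, 0], 0],
])

```text
clock: 25.48
position: [0.4267, -0.0918, 0.0284]
ee_rot: [-0.706, 0.706, -0.044, 0.045]
contact_force: [-0.1, -0.1, -1.6]
width: 0.0289
```

Request:
jog_arm([
  [0.02, [0, 0, -0.001], 0],
  [0.02, [0, 0, 0], 0],
  [0.045, [0, 0, 0], 0],
  [0.055, [0, 0, 0], 0],
  [0.055, [0, 0, 0], 0],
  [0.055, [0, 0, 0.02], 0],
  [0.055, [0, 0, 0.05], 0],
  [0.055, [0, 0, 0.06], 0],
  [0.055, [-0.02, 0.02, 0.06], 0],
  [0.055, [0, 0.05, 0.03], 0],
])

```text
clock: 26.72
position: [0.4079, -0.0236, 0.2465]
ee_rot: [-0.705, 0.706, -0.045, 0.048]
contact_force: [1.4, 0.9, -0.1]
width: 0.0552
```

Request:
jog_arm([
  [0.06, [0.02, 0.05, 0.06], 0.02],
  [0.06, [0.02, 0.05, 0.04], 0.05],
  [0.06, [0.02, 0.02, 0.02], 0.05],
  [0.06, [0, 0, 0], 0],
  [0.06, [0, 0, 0], 0],
  [0.06, [0, 0, 0], 0],
])

```text
clock: 27.48
position: [0.4604, 0.0816, 0.346]
ee_rot: [-0.707, 0.707, -0.004, 0.002]
contact_force: [-0.4, 0.3, -0.7]
width: 0.0601
```

```bash
python3 look.py w14;python3 look.py si14 side; python3 - <<'E'
from h import *
z=np.load('w14.npz'); cm={'mtx':z['K'],'world_from_camera':z['T']}; d=z['d']; P=cloud('',d,cm)
im=cv2.imread('pics/w14.png'); hsv=cv2.cvtColor(im,cv2.COLOR_BGR2HSV)
m=((hsv[...,0]<12)&(hsv[...,1]>130)&(hsv[...,2]>80)&(P[...,2]>.088)&(P[...,2]<.105)&(d>0)).astype(np.uint8)
n,l,st,c=cv2.connectedComponentsWithStats(m)
for i in range(1,n):
    if st[i,4]<200: continue
    q=P[l==i]; (cx,cy),r=cv2.minEnclosingCircle((q[:,:2]*1000).astype(np.float32)); print(cx,cy,r,np.median(q[:,2]))
q=P[(d>0)&(P[...,0]>.35)&(P[...,0]<.445)&(abs(P[...,1]+.09)<.03)&(P[...,2]>.026)&(P[...,2]<.038)]
print(q.mean(0),q.min(0),cv2.minAreaRect((q[:,:2]*1000).astype(np.float32)),len(q))
E
```

```text
27.525 [0.4605 0.0816 0.3462] [-0.707  0.707 -0.004  0.002] 0.05950104519957654 [ 0.   0.9 -0.4]
27.575 [0.4608 0.0817 0.3464] [-0.707  0.707 -0.004  0.002] 0.05999457668140935 [ 0.5 -1.   0.5]
455.58782958984375 306.27935791015625 19.009138107299805 0.0971977956766309
524.8352661132812 281.8465270996094 18.350637435913086 0.09721004836594624
526.3121337890625 350.8373107910156 18.197534561157227 0.09717399558215722
561.880126953125 -47.68851852416992 18.156949996948242 0.09309656632230057
[ 0.40999398 -0.08640308  0.03157058] [ 0.37548745 -0.10551739  0.02604506] ((411.0132141113281, -87.07467651367188), (30.186796188354492, 70.68541717529297), 84.0492172241211) 1553
```

View pics/w14.png

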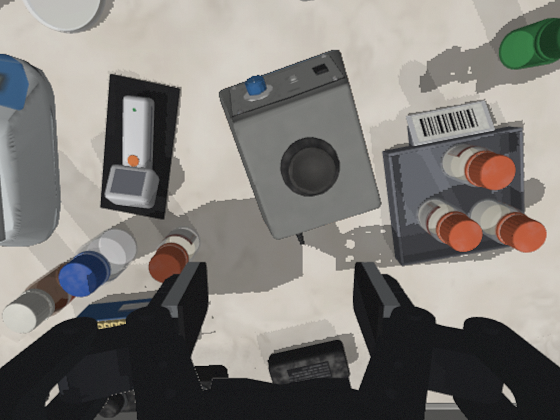

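View pics/si14.png

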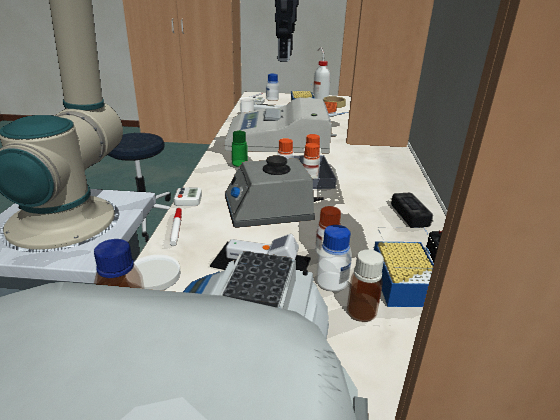

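The wrist and side pictures show three orange caps standing in the tray. The spare is at its start spot, and the blue and white-capped bottles are where they stood. The scanner lies flat on the mat and the arm is clear.

```bash
python3 -c "
from rig import sign_off; print(sign_off())"
```

```text
the job is handed in; nothing more can be done
None
```

I finished the job and handed it in at about 27.6 s of the 72 s allowed. The rig gives no verdict, so what follows is from my own measurements.

- **Bottles:** I moved the two orange-capped bottles behind the mixer into the tray. All three in the tray stand upright and released, cap tops level at 97 mm (on the 4 mm floor). The spare measured within about 1 mm of its start. The last pictures show the blue-capped and white-capped bottles unmoved, though I did not re-measure their positions.
- **Scan:** I held the scanner level over the label for more than 2.5 s. From the arm pose and a depth fit of the label, the reading point was about 3 mm from the label's middle, and the beam was in line with the label's normal.
- **Scanner:** It lies flat on the mat with its origin about 10 mm from the mat's middle.

**Disagreement:** during the hold, the network's points from the scene camera were about 10–15 mm off my own values for the label and scanner. The label was partly hidden by the scanner then, so I relied on the depth fit taken before it was covered.

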